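Run the screw carriage out past its unmarked bolt

ROBOT

A 7-joint arm with a two-finger parallel gripper is mounted at the origin on the work surface. World frame = base frame: x ahead of the robot, y to its left, z up, the work surface at z = 0. Lengths are in m, angles in rad, forces in N, time in s.
With the tool pointing down it reaches from about 0.4 to 0.875 m from the base axis. Payload 19.3 kg.
Tool frame: the origin (TCP) lies between the finger pads; the fingertips stand 17 mm ahead of it and the grasp point (between the pads) lies 2 mm behind it; x points along the fingers, y is the direction in which the jaws open and shut, and the axes are right-handed (so a half turn about x gives the same grasp; the last joint's range is limited). The gripper opens to 85 mm and grips with 20 to 120 N. Pads are 22 mm wide; open, the fingers measure 114 mm over their backs; the gripper's body (76 mm by 85 mm) begins 54 mm behind the grasp point. The pads swing forward as they close: fully open they stand 13 mm farther back than shut.
Start: joints at [1.117, 0.521, -0.036, 1.599, 0.021, 1.021, -0.113], TCP at [0.234, -0.58, 0.248] pointing down, gripper open.
Joint ranges: [-2.91, 2.91], [-0.3, 2.13], [-1.5, 1.42], [0.17, 2.43], [-1.26, 4.41], [0.16, 1.93], [-2.52, 2.52]. Speed limits (rad/s): [1.89, 1.89, 2.39, 2.39, 3.01, 3.01, 3.01].

INTERFACE

Orientations are given as [roll, pitch, yaw] about the fixed x, y, z axes, in that order (R = Rz(yaw) Ry(pitch) Rx(roll)).
In Python, from workcell import bot gives the robot as it stands.
- The arm moves only by the shell command python3 -m creep 'ROWS' [FORCE]. ROWS is JSON, a list of rows, each an object of numbers: "wx", "wy", "wz": the turn, a rotation vector about the tool's x, y, z in degrees; "tx", "ty", "tz": the shift along the tool's x, y, z in m; "claw": the closure, from 0 (fully open) to 1 (shut). A call has 1 to 8 rows; each row is the pose to reach, as a shift and turn from the pose measured when the call began, along the tool's axes at that moment; what a row does not reach only later rows make up. A row lasts 1/10 s, in which the tool goes at most 50 mm and 8.59 degrees, less where a joint would pass 70% of its speed; a pose out of reach is approached as far as the arm can. A call with a gripper value outside its range is refused whole. The fingers move at their own pace and stop on an object; FORCE is the grip in N (left out, the last holds). Time passes only in rows, so rows that repeat a pose let the fingers close. It gives the time, the measured TCP pose, the force and the opening at its end, in the units of the state.
- bot.observe(): the state, without advancing time (a new reading comes with each control period).
- bot.grab_frame(name): name is "scene" or "side" or "wrist"; returns the picture (400x640x3 uint8, blue, green, red); there is no depth.
- bot.get_calibration(name): a dict with "fx", "fy", "cx", "cy" (pixels), "dist_coeffs" ([k1, k2, p1, p2, k3] as OpenCV has them; the pictures are not rectified), "R" (3x3) and "t" (3): a world point X has camera coordinates R X + t. Camera axes: x right, y down, z forward; pixel columns grow to the right and rows downward; lengths in m; the calibration is good to about 2 mm. A picture is of the moment at which its call begins: read the wrist's pose just before it. get_calibration takes no time and is no camera call; for the wrist camera it gives the pose at the moment of the call.
- bot.job_done(): hands the job in, once; it reports no verdict.
The state is a dict: "clock": time; "qpos": joint angles; "qd": joint speeds; "joint_efforts": joint torques, N m; "position": TCP position; "tool_rot": TCP orientation; "force": force on the tool from outside, world axes, zero at the start; "moment": the same for the moment, N m; "grip_width": finger opening in m.
Only numpy, scipy, OpenCV 4.12 (cv2) and the standard library are available. Lean on these libraries where they do the work, as an engineer would, in place of code of your own. Each camera call takes 0.05 s, during which the arm holds its last target.

TASK

Slide the carriage, with the cast feed screw standing in its cup, along the fixture all the way out to the end stop, leaving the screw upright in the cup. The cross bolt on the lock box has no marks and may be fitted either way round: try the carriage, and if it is held, slide the bolt to the other end of its slot and then bring the carriage out.

Things in the scene. Friction and masses are not known exactly. Their poses are not given: they have to be found in the camera images.
- handle (a point): Square steel post 22 x 22 mm on the carriage (plate top 32 mm over the bench, post top 102 mm). Point: on its axis, 20 mm below its top. Axes are the fixed fixture's, post faces square to them: +y along the rails, from lock box to end stop (the way out); x across the rails. Screw and cup start 64 mm clear of the post on its +y side; the lock box's edge is 54 mm clear on the -y side.
- knob (a point): Round steel knob, 20 mm wide, upright on the closed lock box (box top 55 mm over the bench, knob top 106). Point: on its axis, 20 mm below its top. Grip of a bolt sliding 40 mm along the fixture's x; starts at the -x end (nearer the robot); 3 N friction, stays put. One end (within 10 mm) locks the carriage, the other frees it; which is hidden and varies. Move it with the carriage near 0.
- carriage (a joint): Travel of the carriage along the fixture's +y, in m: 0 at the lock box (where it starts), 0.12 against the end stop. Free, it slides with about 2 N of friction plus light damping and stays where it is left. Locked, it moves about 3 mm and then stops dead; force does not free it.
- screw_mid (a point): Cast steel feed screw with a flanged head, 56 mm wide, 80 mm tall, about 0.7 kg, standing loose in a shallow round cup (10 mm deep, 3 mm clearance) on the carriage, 110 mm from the post. Point: on its axis at half height, 72 mm over the bench; z is its axis. Similar spare screws on the bench are not part of the job.

How it is judged:
By the outcome, as a careful person would: the job done as asked, in the order asked, and still so for the second after the job is handed in, with the robot touching nothing.
It also fails if it takes over 58 s, if anything falls off the work surface, if the arm or the gripper's body presses on something with over 40 N, if the wrist force passes 120 N, or if a joint passes its speed limit or range.

## Working session

There is one attempt and no reset: what is moved stays moved. The work goes in short steps, Python scripts to look and compute and a shell command to move; the robot and the scene stay as the last step left them, time stands still between calls to the robot, and variables do not carry over. Pictures are saved under pics/ and viewed, and the job is handed in when it is done.

```bash
ls; mkdir -p pics
python3 - <<'E'
from workcell import bot
import cv2
print(bot.observe())
for n in("scene","side"):
    c=bot.get_calibration(n);print(n,c)
    cv2.imwrite(f"pics/{n}0.png",bot.grab_frame(n))
E
```

```text
pics
{'clock': 0.0, 'qpos': array([ 1.11678862,  0.52202662, -0.03634316,  1.6000076 ,  0.02119307,
        1.02107848, -0.1127951 ]), 'qd': array([ 0.00079111, -0.00013039,  0.00126796, -0.00097851, -0.00029822,
        0.00079165, -0.00044597]), 'joint_efforts': array([-2.76995488e-04, -9.27118850e+01,  1.97956301e+00, -3.69945467e+01,
        1.76566100e-02,  8.04714829e-03, -1.91784370e-04]), 'position': array([ 0.23389276, -0.57924461,  0.24771782]), 'tool_rot': array([-1.51199733,  1.56966093,  2.01340799]), 'force': array([-0.24549623,  0.29347926,  0.09039725]), 'moment': array([-0.00568002, -0.00645664, -0.02141866]), 'grip_width': 0.0850957079597334}
scene {'fx': 492.1543301923361, 'fy': 492.1543301923361, 'cx': 323.98981430932986, 'cy': 198.9847890412787, 'dist_coeffs': array([-0.10484728,  0.        ,  0.        ,  0.        ,  0.        ]), 'R': array([[-0.18714466,  0.98222311,  0.01465088],
       [ 0.72568932,  0.14828821, -0.67185238],
       [-0.66208148, -0.1151016 , -0.74054016]]), 't': array([ 0.14480327, -0.34197665,  1.07443938])}
side {'fx': 408.2627799024236, 'fy': 408.2627799024236, 'cx': 325.7033149469773, 'cy': 204.47969749688343, 'dist_coeffs': array([-0.01171266,  0.        ,  0.        ,  0.        ,  0.        ]), 'R': array([[ 0.88976284, -0.45610247,  0.01710634],
       [-0.22111776, -0.46353699, -0.85804452],
       [ 0.39928565,  0.75967361, -0.51329035]]), 't': array([-0.52918728,  0.1965928 ,  0.50159445])}
```

View pics/scene0.png

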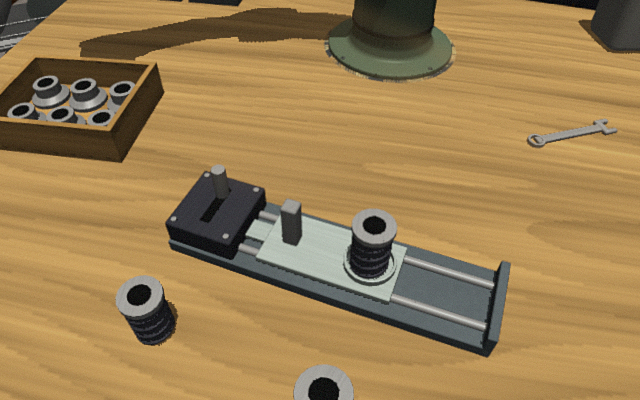

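View pics/side0.png

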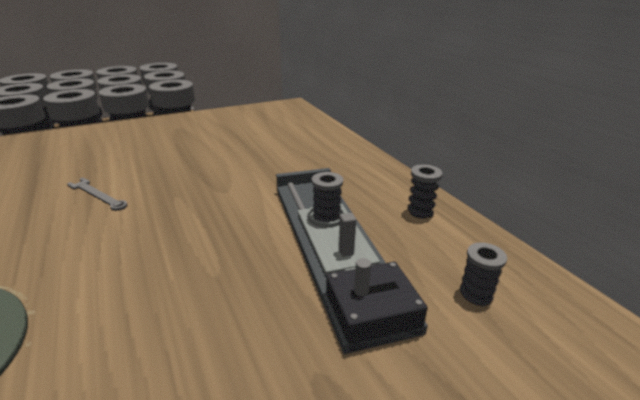

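The scene view shows the post top at about (291,205), the knob top at (219,170), the screw head at (374,225) and the end stop at (500,300). In the side view the post top is at (348,218) and the knob top at (363,264). I'll zoom in to refine these.

```bash
cat > h.py <<'E'
import numpy as np, cv2
from workcell import bot
def ray(n,uv,c=None):
    c=c or bot.get_calibration(n)
    K=np.array([[c['fx'],0,c['cx']],[0,c['fy'],c['cy']],[0,0,1.]])
    p=cv2.undistortPoints(np.array([[uv]],float),K,np.array(c['dist_coeffs'])).ravel()
    R=np.array(c['R']);o=-R.T@np.array(c['t']);d=R.T@np.array([p[0],p[1],1]);return o,d/np.linalg.norm(d)
def plane(n,uv,z,c=None):
    o,d=ray(n,uv,c);return o+d*(z-o[2])/d[2]
def tri(a,b):
    (o1,d1),(o2,d2)=a,b
    s=np.linalg.lstsq(np.c_[d1,-d2],o2-o1,rcond=None)[0]
    p,q=o1+s[0]*d1,o2+s[1]*d2;return (p+q)/2,np.linalg.norm(p-q)
def proj(n,X,c=None):
    c=c or bot.get_calibration(n)
    K=np.array([[c['fx'],0,c['cx']],[0,c['fy'],c['cy']],[0,0,1.]])
    return cv2.projectPoints(np.array([X],float),cv2.Rodrigues(np.array(c['R']))[0],np.array(c['t']),K,np.array(c['dist_coeffs']))[0].ravel()
E
python3 - <<'E'
import cv2
a=cv2.imread('pics/scene0.png')[150:270,160:320];cv2.imwrite('pics/c1.png',cv2.resize(a,None,fx=5,fy=5,interpolation=cv2.INTER_CUBIC)[:600])
a=cv2.imread('pics/side0.png')[190:310,300:430];cv2.imwrite('pics/c2.png',cv2.resize(a,None,fx=5,fy=5,interpolation=cv2.INTER_CUBIC)[:600])
E
```

```text
(no output)
```

View pics/c1.png

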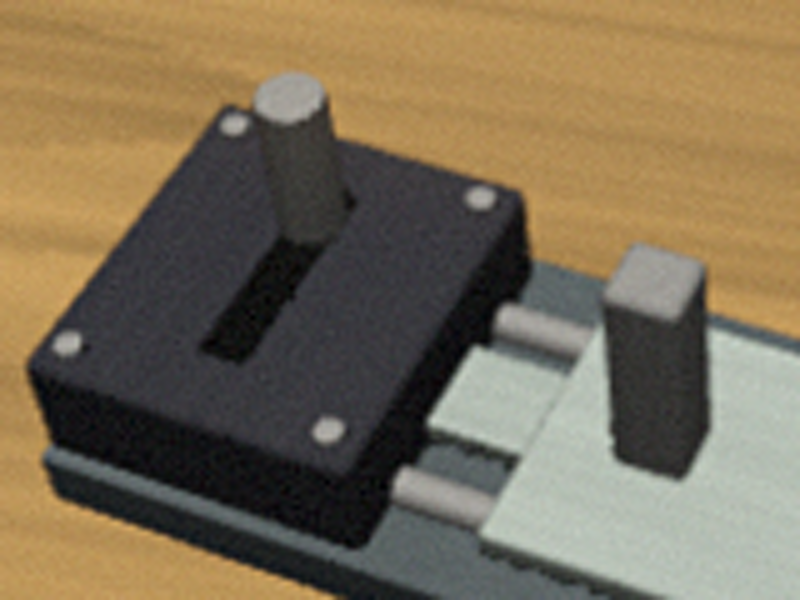

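View pics/c2.png

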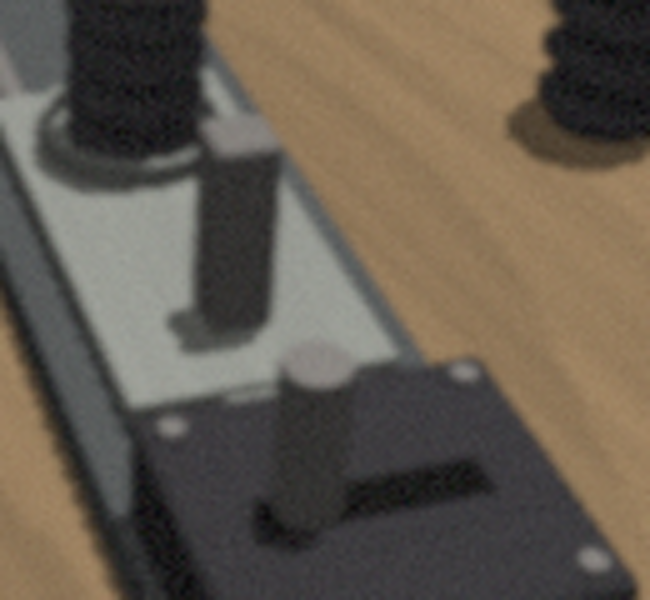

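The crops show the knob top centre at scene (218.2,169.4) and side (363.4,263), and the post top centre at scene (291,206.4) and side (348,217). Four bolt heads mark the lock box corners.

Run:
```python
from h import *
np.set_printoptions(precision=4,suppress=True)
f=lambda x,y:(160+x/5-.4,150+y/5-.4); g=lambda x,y:(300+x/5-.4,190+y/5-.4)
for nm,a,b,z in(("knob",f(291,97),g(317,365),.106),("post",f(655,282),g(240,135),.102)):
    print(nm,plane("scene",a,z),plane("side",b,z),tri(ray("scene",a),ray("side",b)))
B=[plane("scene",f(*p),.056)for p in((235,125),(481,197),(67,343),(328,430))]
B2=[plane("side",g(*p),.056)for p in((172,427),(465,372),(594,558))]
for p in B+B2:print(p)
for a,b in((0,1),(2,3),(0,2),(1,3)):
    d=B[b]-B[a];print(np.degrees(np.arctan2(d[1],d[0])))
e=[plane("scene",p,.102) for p in (f(611,296),f(684,318),f(703,263),f(635,245))]
print(e)
s=plane("scene",(374,225),.112);print("screw head",s,plane("side",(327,180),.112))
from scipy.spatial.transform import Rotation as R
print(R.from_euler('xyz',bot.observe()['tool_rot']).as_matrix())
```

```text
knob [ 0.5527 -0.1876  0.106 ] [ 0.5473 -0.1927  0.106 ] (array([ 0.5496, -0.1892,  0.1027]), np.float64(0.00010243125392105605))
post [ 0.5938 -0.0783  0.102 ] [ 0.5869 -0.0843  0.102 ] (array([ 0.5902, -0.0792,  0.098 ]), np.float64(0.0003053418750631506))
[ 0.5197 -0.2239  0.056 ]
[ 0.5332 -0.1451  0.056 ]
[ 0.6079 -0.2401  0.056 ]
[ 0.6219 -0.1611  0.056 ]
[ 0.5315 -0.1469  0.056 ]
[ 0.62  -0.163  0.056]
[ 0.6061 -0.2409  0.056 ]
80.27451653360089
79.9494737095129
-10.433187231013674
-10.231101569589805
[array([ 0.6005, -0.0879,  0.102 ]), array([ 0.6039, -0.0686,  0.102 ]), array([ 0.5851, -0.0679,  0.102 ]), array([ 0.5826, -0.0862,  0.102 ])]
screw head [0.6118 0.0279 0.112 ] [0.6048 0.0188 0.112 ]
[[-0.0005  0.3744 -0.9273]
 [ 0.0009 -0.9273 -0.3744]
 [-1.     -0.001   0.0001]]
```

The fixture's +y axis is about 80.1° in the world frame. The post is near (0.592,-0.080) and the knob near (0.551,-0.190). I'll move over the post with the jaws along the fixture's y.

```bash
python3 -m creep '[{"ty":-0.02,"tz":-0.032,"tx":0.003,"wx":4},{"ty":-0.045,"tz":-0.071,"tx":0.007,"wx":8},{"ty":-0.07,"tz":-0.111,"tx":0.01,"wx":13},{"ty":-0.095,"tz":-0.15,"tx":0.014,"wx":18},{"ty":-0.12,"tz":-0.19,"tx":0.018,"wx":23},{"ty":-0.145,"tz":-0.229,"tx":0.021,"wx":28},{"ty":-0.17,"tz":-0.269,"tx":0.025,"wx":32},{"ty":-0.195,"tz":-0.308,"tx":0.028,"wx":32}]' 40
cat >> h.py <<'E'
from scipy.spatial.transform import Rotation as Ro
FY=np.radians(80.1)
def goto(x,y,z,ang=FY):
    s=bot.observe();M=Ro.from_euler('xyz',s['tool_rot']).as_matrix()
    d=M.T@(np.array([x,y,z])-s['position'])
    D=np.c_[[0,0,-1],[-np.cos(ang),-np.sin(ang),0],np.cross([0,0,-1],[-np.cos(ang),-np.sin(ang),0])]
    w=Ro.from_matrix(M.T@D).as_rotvec(degrees=True)
    print("clk",round(s['clock'],2),"pos",s['position'].round(4),"F",np.array(s['force']).round(1),"w",round(s['grip_width'],4))
    print("t",d.round(4),"w",w.round(2))
E
python3 -c "
from h import *
goto(.592,-.080,.2)"
```

```text
clk 0.1 pos [ 0.2339 -0.5793  0.2478] F [-0.8 -0.4  0.1] w 0.0854
t [ 0.0481 -0.3288 -0.519 ] w [3.189e+01 2.000e-02 6.000e-02]$[0]: bad value
```

```bash
python3 -m creep '[{"wx":4,"wy":0,"wz":0,"tx":0.003,"ty":-0.02,"tz":-0.032,"claw":0},{"wx":8,"wy":0,"wz":0,"tx":0.007,"ty":-0.045,"tz":-0.071,"claw":0},{"wx":13,"wy":0,"wz":0,"tx":0.01,"ty":-0.07,"tz":-0.111,"claw":0},{"wx":18,"wy":0,"wz":0,"tx":0.014,"ty":-0.095,"tz":-0.15,"claw":0},{"wx":23,"wy":0,"wz":0,"tx":0.018,"ty":-0.12,"tz":-0.19,"claw":0},{"wx":28,"wy":0,"wz":0,"tx":0.021,"ty":-0.145,"tz":-0.229,"claw":0},{"wx":32,"wy":0,"wz":0,"tx":0.025,"ty":-0.17,"tz":-0.269,"claw":0},{"wx":32,"wy":0,"wz":0,"tx":0.028,"ty":-0.195,"tz":-0.308,"claw":0}]' 40
python3 -c "
from h import *
goto(.592,-.080,.2)"
```

```text
clock: 0.9
position: [0.4473, -0.2812, 0.2197]
tool_rot: [-0.762, 1.57, 2.202]
force: [0.7, -0.6, 0.3]
grip_width: 0.0857
clk 0.9 pos [ 0.4473 -0.2812  0.2197] F [ 0.7 -0.6  0.3] w 0.0857
t [ 0.0198 -0.2236 -0.107 ] w [-0.26  0.05  0.05]
```

```bash
python3 -m creep '[{"wx":0,"wy":0,"wz":0,"tx":0.004,"ty":-0.044,"tz":-0.021,"claw":0},{"wx":0,"wy":0,"wz":0,"tx":0.008,"ty":-0.088,"tz":-0.042,"claw":0},{"wx":0,"wy":0,"wz":0,"tx":0.012,"ty":-0.132,"tz":-0.063,"claw":0},{"wx":0,"wy":0,"wz":0,"tx":0.016,"ty":-0.176,"tz":-0.084,"claw":0},{"wx":0,"wy":0,"wz":0,"tx":0.02,"ty":-0.21,"tz":-0.1,"claw":0},{"wx":0,"wy":0,"wz":0,"tx":0.02,"ty":-0.2236,"tz":-0.107,"claw":0},{"wx":0,"wy":0,"wz":0,"tx":0.02,"ty":-0.2236,"tz":-0.107,"claw":0}]'
python3 -c "
from h import *
goto(.592,-.080,.084)
c=bot.get_calibration('wrist');import pickle;pickle.dump(c,open('w1.pkl','wb'))
cv2.imwrite('pics/w1.png',bot.grab_frame('wrist'))
for X in ([.592,-.08,.102],[.551,-.19,.106]):print(proj('wrist',X,c))
"
```

```text
clock: 1.6
position: [0.5927, -0.0778, 0.1992]
tool_rot: [-0.747, 1.569, 2.22]
force: [-0.6, -1.1, -0.3]
grip_width: 0.0854
clk 1.6 pos [ 0.5927 -0.0778  0.1992] F [-0.6 -1.1 -0.3] w 0.0854
t [1.152e-01 2.400e-03 1.000e-04] w [-0.08  0.09  0.08]
[316.43140136 204.51271798]
[453.57681151 229.83611874]
```

View pics/w1.png

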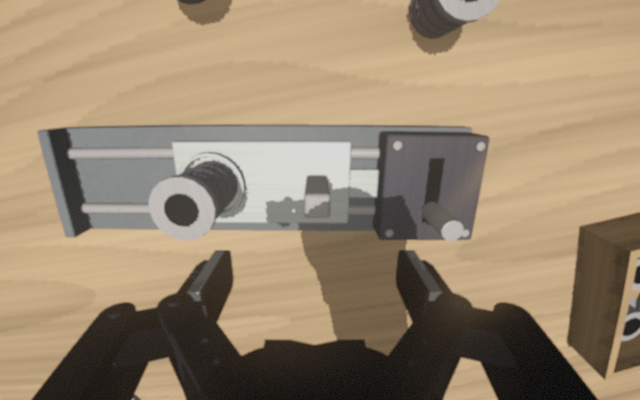

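```bash
python3 -c "
import cv2
a=cv2.imread('pics/w1.png')[140:250,290:500];cv2.imwrite('pics/w1c.png',cv2.resize(a,None,fx=3.8,fy=3.8,interpolation=cv2.INTER_CUBIC))"
```

```text
(no output)
```

View pics/w1c.png

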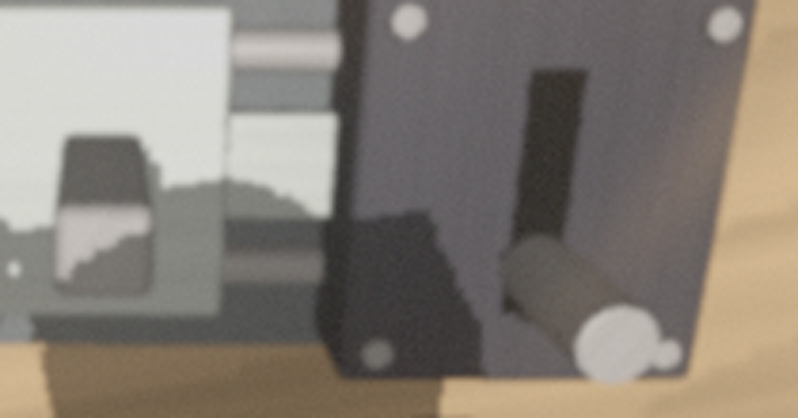

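The wrist view has the post top at (317.1,205.9) and the knob top at (452.5,230.1), both within about a pixel of prediction. I'm going down over the post.

```bash
python3 -c "
from h import *
import pickle;c=pickle.load(open('w1.pkl','rb'))
print(plane('wrist',(317.1,205.9),.102,c),plane('wrist',(452.5,230.1),.106,c))"
python3 -m creep '[{"wx":0,"wy":0,"wz":0,"tx":0.03,"ty":0.002,"tz":0,"claw":0},{"wx":0,"wy":0,"wz":0,"tx":0.065,"ty":0.002,"tz":0,"claw":0},{"wx":0,"wy":0,"wz":0,"tx":0.09,"ty":0.002,"tz":0,"claw":0},{"wx":0,"wy":0,"wz":0,"tx":0.106,"ty":0.002,"tz":0,"claw":0},{"wx":0,"wy":0,"wz":0,"tx":0.115,"ty":0.002,"tz":0,"claw":0},{"wx":0,"wy":0,"wz":0,"tx":0.115,"ty":0.002,"tz":0,"claw":0}]'
python3 -c "
from h import *
goto(.592,-.080,.084)"
```

```text
[ 0.59071111 -0.08033331  0.102     ] [ 0.55092105 -0.18908064  0.106     ]
clock: 2.25
position: [0.5905, -0.083, 0.0838]
tool_rot: [0.052, 1.568, 3.015]
force: [0.5, -0.0, 0.5]
grip_width: 0.085
clk 2.25 pos [ 0.5905 -0.083   0.0838] F [ 0.5 -0.   0.5] w 0.085
t [-0.0002 -0.0032 -0.001 ] w [-0.29  0.17 -0.01]
```

```bash
python3 -m creep '[{"wx":0,"wy":0,"wz":0,"tx":0,"ty":-0.003,"tz":0,"claw":0},{"wx":0,"wy":0,"wz":0,"tx":0,"ty":-0.003,"tz":0,"claw":0.3},{"wx":0,"wy":0,"wz":0,"tx":0,"ty":-0.003,"tz":0,"claw":0.6},{"wx":0,"wy":0,"wz":0,"tx":0,"ty":-0.003,"tz":0,"claw":1},{"wx":0,"wy":0,"wz":0,"tx":0,"ty":-0.003,"tz":0,"claw":1},{"wx":0,"wy":0,"wz":0,"tx":0,"ty":-0.003,"tz":0,"claw":1},{"wx":0,"wy":0,"wz":0,"tx":0,"ty":-0.003,"tz":0,"claw":1}]' 40
python3 -c "
from h import *
goto(.592,-.080,.084)"
```

```text
clock: 2.95
position: [0.5912, -0.0797, 0.0841]
tool_rot: [-0.087, 1.568, 2.877]
force: [-1.8, 3.3, 5.8]
grip_width: 0.0216
clk 2.95 pos [ 0.5912 -0.0797  0.0841] F [-1.8  3.3  5.8] w 0.0216
t [ 0.0001  0.0002 -0.0009] w [-0.27  0.16  0.01]
```

The post is gripped at 21.6 mm. Now I'll try the carriage gently.

```bash
python3 -m creep '[{"wx":0,"wy":0,"wz":0,"tx":0,"ty":-0.0015,"tz":0,"claw":1},{"wx":0,"wy":0,"wz":0,"tx":0,"ty":-0.003,"tz":0,"claw":1},{"wx":0,"wy":0,"wz":0,"tx":0,"ty":-0.0045,"tz":0,"claw":1},{"wx":0,"wy":0,"wz":0,"tx":0,"ty":-0.006,"tz":0,"claw":1},{"wx":0,"wy":0,"wz":0,"tx":0,"ty":-0.006,"tz":0,"claw":1}]'
python3 -c "
from h import *
goto(.592,-.080,.084)"
```

```text
clock: 3.45
position: [0.5917, -0.0763, 0.0841]
tool_rot: [0.713, 1.567, -2.608]
force: [-3.0, -13.9, 2.3]
grip_width: 0.0217
clk 3.45 pos [ 0.5917 -0.0763  0.0841] F [ -3.  -13.9   2.3] w 0.0217
t [ 0.0001  0.0036 -0.0009] w [-0.37  0.17 -0.15]
```

```bash
python3 -m creep '[{"wx":0,"wy":0,"wz":0,"tx":0,"ty":-0.004,"tz":0,"claw":1},{"wx":0,"wy":0,"wz":0,"tx":0,"ty":-0.006,"tz":0,"claw":1},{"wx":0,"wy":0,"wz":0,"tx":0,"ty":-0.006,"tz":0,"claw":1}]'
python3 -c "
from h import *
goto(.592,-.080,.084)"
```

```text
clock: 3.75
position: [0.5918, -0.0758, 0.0842]
tool_rot: [1.193, 1.562, -2.132]
force: [-4.3, -29.2, 3.8]
grip_width: 0.022
clk 3.75 pos [ 0.5918 -0.0758  0.0842] F [ -4.3 -29.2   3.8] w 0.022
t [ 0.0002  0.0041 -0.001 ] w [-0.58  0.2  -0.48]
```

The carriage is held: it moved about 3.5 mm, then stopped dead at 29 N. I'll return it to 0, release, and go to the knob.

```bash
python3 -m creep '[{"wx":0,"wy":0,"wz":0,"tx":0,"ty":0.002,"tz":0,"claw":1},{"wx":0,"wy":0,"wz":0,"tx":0,"ty":0.004,"tz":0,"claw":1},{"wx":0,"wy":0,"wz":0,"tx":0,"ty":0.004,"tz":0,"claw":1},{"wx":0,"wy":0,"wz":0,"tx":0,"ty":0.004,"tz":0,"claw":0.3},{"wx":0,"wy":0,"wz":0,"tx":0,"ty":0.004,"tz":0,"claw":0},{"wx":0,"wy":0,"wz":0,"tx":0,"ty":0.004,"tz":0,"claw":0},{"wx":0,"wy":0,"wz":0,"tx":0,"ty":0.004,"tz":0,"claw":0}]'
python3 -c "
from h import *
goto(.5505,-.1895,.15)"
```

```text
clock: 4.45
position: [0.5911, -0.0796, 0.0842]
tool_rot: [1.192, 1.562, -2.132]
force: [0.0, -0.3, -1.0]
grip_width: 0.078
clk 4.45 pos [ 0.5911 -0.0796  0.0842] F [ 0.  -0.3 -1. ] w 0.078
t [-0.0648  0.116   0.0202] w [-0.58  0.2  -0.48]
```

```bash
python3 -m creep '[{"wx":0,"wy":0,"wz":0,"tx":-0.03,"ty":0,"tz":0,"claw":0},{"wx":0,"wy":0,"wz":0,"tx":-0.065,"ty":0,"tz":0,"claw":0},{"wx":0,"wy":0,"wz":0,"tx":-0.065,"ty":0.03,"tz":0.005,"claw":0},{"wx":0,"wy":0,"wz":0,"tx":-0.065,"ty":0.07,"tz":0.012,"claw":0},{"wx":0,"wy":0,"wz":0,"tx":-0.065,"ty":0.105,"tz":0.018,"claw":0},{"wx":0,"wy":0,"wz":0,"tx":-0.065,"ty":0.116,"tz":0.02,"claw":0},{"wx":0,"wy":0,"wz":0,"tx":-0.065,"ty":0.116,"tz":0.02,"claw":0}]'
python3 -c "
from h import *
goto(.5505,-.1895,.086)
for n in ('scene','wrist'):cv2.imwrite(f'pics/{n}2.png',bot.grab_frame(n))"
```

```text
clock: 5.15
position: [0.55, -0.1912, 0.1503]
tool_rot: [1.215, 1.561, -2.113]
force: [1.1, 0.7, -0.4]
grip_width: 0.0857
clk 5.15 pos [ 0.55   -0.1912  0.1503] F [ 1.1  0.7 -0.4] w 0.0857
t [ 0.0643 -0.0024 -0.0003] w [-0.75  0.19 -0.51]
```

View pics/scene2.png

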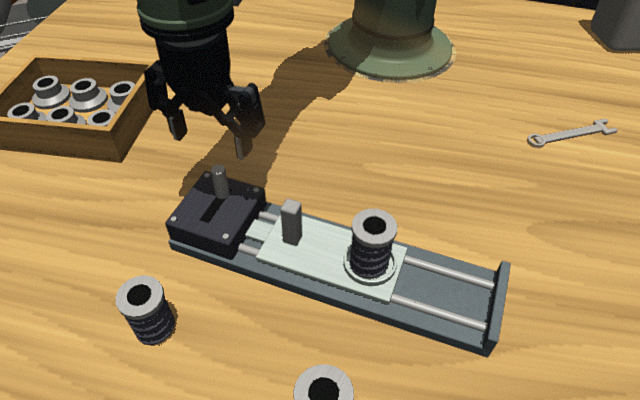

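View pics/wrist2.png

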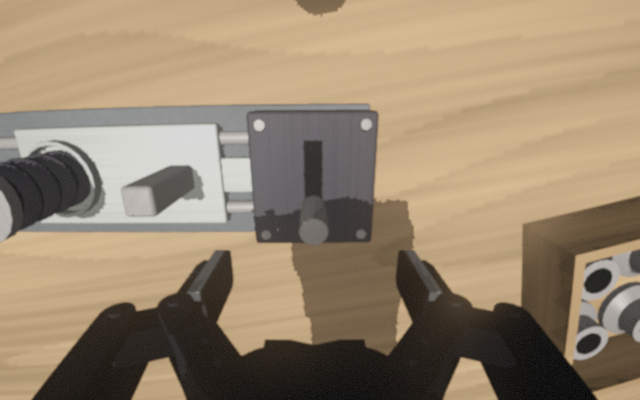

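The screw still stands in its cup and the carriage is back at the box. The knob at (314,231) is centred between the fingers, so I'm going down on it.

```bash
python3 -m creep '[{"wx":-0.7,"wy":0,"wz":-0.5,"tx":0.03,"ty":-0.001,"tz":0,"claw":0},{"wx":-0.7,"wy":0,"wz":-0.5,"tx":0.055,"ty":-0.001,"tz":0,"claw":0},{"wx":-0.7,"wy":0,"wz":-0.5,"tx":0.064,"ty":-0.001,"tz":0,"claw":0},{"wx":-0.7,"wy":0,"wz":-0.5,"tx":0.064,"ty":-0.001,"tz":0,"claw":0.4},{"wx":-0.7,"wy":0,"wz":-0.5,"tx":0.064,"ty":-0.001,"tz":0,"claw":1},{"wx":-0.7,"wy":0,"wz":-0.5,"tx":0.064,"ty":-0.001,"tz":0,"claw":1},{"wx":-0.7,"wy":0,"wz":-0.5,"tx":0.064,"ty":-0.001,"tz":0,"claw":1},{"wx":-0.7,"wy":0,"wz":-0.5,"tx":0.064,"ty":-0.001,"tz":0,"claw":1}]' 40
python3 -c "
from h import *
goto(.5505+.042*.985,-.1895-.042*.170,.086)"
```

```text
clock: 6.05
position: [0.5513, -0.1893, 0.0873]
tool_rot: [0.34, 1.569, -2.973]
force: [-1.6, 1.4, 6.7]
grip_width: 0.0189
clk 6.05 pos [ 0.5513 -0.1893  0.0873] F [-1.6  1.4  6.7] w 0.0189
t [ 0.0012  0.0003 -0.0413] w [ 0.11  0.1  -0.03]
```

```bash
python3 -m creep '[{"wx":0,"wy":0,"wz":0,"tx":0,"ty":0,"tz":-0.007,"claw":1},{"wx":0,"wy":0,"wz":0,"tx":0,"ty":0,"tz":-0.014,"claw":1},{"wx":0,"wy":0,"wz":0,"tx":0,"ty":0,"tz":-0.021,"claw":1},{"wx":0,"wy":0,"wz":0,"tx":0,"ty":0,"tz":-0.028,"claw":1},{"wx":0,"wy":0,"wz":0,"tx":0,"ty":0,"tz":-0.035,"claw":1},{"wx":0,"wy":0,"wz":0,"tx":0,"ty":0,"tz":-0.04,"claw":1},{"wx":0,"wy":0,"wz":0,"tx":0,"ty":0,"tz":-0.042,"claw":1},{"wx":0,"wy":0,"wz":0,"tx":0,"ty":0,"tz":-0.042,"claw":1}]'
python3 -c "
from h import *
goto(.5505+.042*.985,-.1895-.042*.170,.086)"
```

```text
clock: 6.85
position: [0.591, -0.1964, 0.0872]
tool_rot: [0.118, 1.565, 3.088]
force: [-17.7, 3.5, 17.0]
grip_width: 0.0189
clk 6.85 pos [ 0.591  -0.1964  0.0872] F [-17.7   3.5  17. ] w 0.0189
t [ 0.0012  0.0001 -0.0009] w [ 0.09  0.34 -0.04]
```

The knob moved 40 mm and reached its end, with 18 N against the stop. I'll relax, release and rise.

```bash
python3 -m creep '[{"wx":0,"wy":0,"wz":0,"tx":0,"ty":0,"tz":0.0005,"claw":1},{"wx":0,"wy":0,"wz":0,"tx":0,"ty":0,"tz":0.0005,"claw":0.4},{"wx":0,"wy":0,"wz":0,"tx":0,"ty":0,"tz":0.0005,"claw":0},{"wx":0,"wy":0,"wz":0,"tx":0,"ty":0,"tz":0.0005,"claw":0},{"wx":0,"wy":0,"wz":0,"tx":0,"ty":0,"tz":0.0005,"claw":0},{"wx":0,"wy":0,"wz":0,"tx":-0.03,"ty":0,"tz":0,"claw":0},{"wx":0,"wy":0,"wz":0,"tx":-0.063,"ty":0,"tz":0,"claw":0},{"wx":0,"wy":0,"wz":0,"tx":-0.063,"ty":0,"tz":0,"claw":0}]'
python3 -c "
from h import *
goto(.5912,-.0797,.15)
for n in ('scene','wrist'):cv2.imwrite(f'pics/{n}3.png',bot.grab_frame(n))"
```

```text
clock: 7.65
position: [0.5934, -0.1971, 0.1542]
tool_rot: [1.623, 1.57, -1.69]
force: [0.8, -0.6, -0.3]
grip_width: 0.0857
clk 7.65 pos [ 0.5934 -0.1971  0.1542] F [ 0.8 -0.6 -0.3] w 0.0857
t [ 0.0041 -0.1153  0.0222] w [ 0.07 -0.   -0.07]
```

View pics/scene3.png

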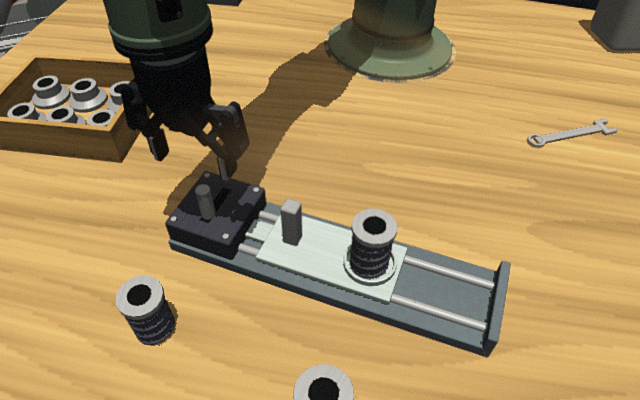

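View pics/wrist3.png

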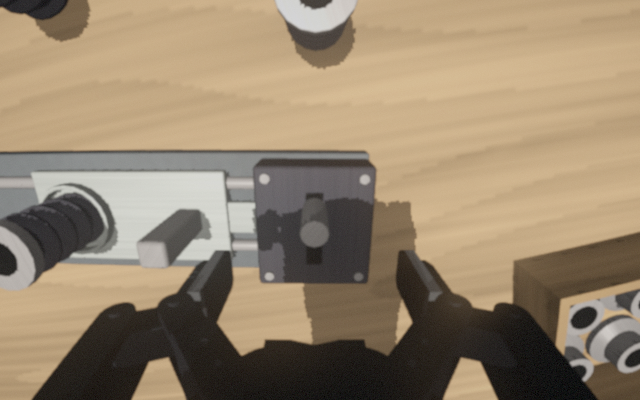

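The knob now sits at scene (204,190) and the carriage looks unchanged. I'll measure the knob's travel.

```bash
python3 -c "
from h import *
a=plane('scene',(217.8,169),.106);b=plane('scene',(204,189.5),.106);print(a,b,b-a,np.linalg.norm(b-a))
i=cv2.imread('pics/scene3.png')[160:270,160:300];cv2.imwrite('pics/s3c.png',cv2.resize(i,None,fx=5,fy=5,interpolation=cv2.INTER_CUBIC))"
```

```text
[ 0.55271618 -0.18759707  0.106     ] [ 0.59200642 -0.19262597  0.106     ] [ 3.92902406e-02 -5.02890412e-03 -5.55111512e-17] 0.03961076721576426
```

View pics/s3c.png

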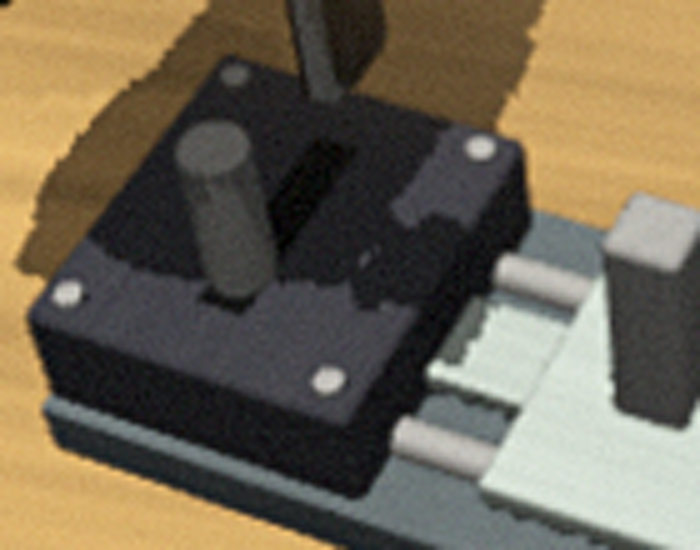

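The knob has moved 40 mm and is at the other end of its slot. Back to the post.

```bash
python3 -m creep '[{"wx":0,"wy":0,"wz":0,"tx":0.004,"ty":-0.035,"tz":0.007,"claw":0},{"wx":0,"wy":0,"wz":0,"tx":0.004,"ty":-0.075,"tz":0.015,"claw":0},{"wx":0,"wy":0,"wz":0,"tx":0.004,"ty":-0.105,"tz":0.02,"claw":0},{"wx":0,"wy":0,"wz":0,"tx":0.004,"ty":-0.115,"tz":0.022,"claw":0},{"wx":0,"wy":0,"wz":0,"tx":0.004,"ty":-0.115,"tz":0.022,"claw":0},{"wx":0,"wy":0,"wz":0,"tx":0.004,"ty":-0.115,"tz":0.022,"claw":0}]'
python3 -c "
from h import *
goto(.5912,-.0797,.084)"
```

```text
clock: 8.35
position: [0.5894, -0.0807, 0.1462]
tool_rot: [0.295, 1.565, -3.018]
force: [-0.7, -0.4, 0.3]
grip_width: 0.0852
clk 8.35 pos [ 0.5894 -0.0807  0.1462] F [-0.7 -0.4  0.3] w 0.0852
t [ 0.0622 -0.0014 -0.0019] w [ 0.04  0.29 -0.09]
```

```bash
python3 -m creep '[{"wx":0,"wy":0,"wz":0,"tx":0.03,"ty":-0.001,"tz":-0.002,"claw":0},{"wx":0,"wy":0,"wz":0,"tx":0.055,"ty":-0.001,"tz":-0.002,"claw":0},{"wx":0,"wy":0,"wz":0,"tx":0.062,"ty":-0.001,"tz":-0.002,"claw":0},{"wx":0,"wy":0,"wz":0,"tx":0.062,"ty":-0.001,"tz":-0.002,"claw":0.4},{"wx":0,"wy":0,"wz":0,"tx":0.062,"ty":-0.001,"tz":-0.002,"claw":1},{"wx":0,"wy":0,"wz":0,"tx":0.062,"ty":-0.001,"tz":-0.002,"claw":1},{"wx":0,"wy":0,"wz":0,"tx":0.062,"ty":-0.001,"tz":-0.002,"claw":1},{"wx":0,"wy":0,"wz":0,"tx":0.062,"ty":-0.001,"tz":-0.002,"claw":1}]' 40
python3 -m creep '[{"wx":0,"wy":0,"wz":0,"tx":0,"ty":-0.002,"tz":0,"claw":1},{"wx":0,"wy":0,"wz":0,"tx":0,"ty":-0.004,"tz":0,"claw":1},{"wx":0,"wy":0,"wz":0,"tx":0,"ty":-0.006,"tz":0,"claw":1},{"wx":0,"wy":0,"wz":0,"tx":0,"ty":-0.008,"tz":0,"claw":1},{"wx":0,"wy":0,"wz":0,"tx":0,"ty":-0.008,"tz":0,"claw":1}]'
python3 -c "
from h import *
goto(.5912+.12*.172,-.0797+.12*.985,.084)"
```

```text
clock: 9.15
position: [0.5917, -0.0797, 0.0852]
tool_rot: [0.228, 1.567, -3.086]
force: [-0.2, 0.8, 6.3]
grip_width: 0.0216
clock: 9.65
position: [0.5932, -0.0713, 0.0853]
tool_rot: [0.157, 1.567, 3.127]
force: [0.4, 0.5, -4.3]
grip_width: 0.0218
clk 9.65 pos [ 0.5932 -0.0713  0.0853] F [ 0.4  0.5 -4.3] w 0.0218
t [ 0.0012 -0.1113  0.0004] w [ 0.07  0.22 -0.03]
```

It's free. I'll pull it out smoothly at about 0.07 m/s.

```bash
python3 -m creep '[{"wx":0,"wy":0,"wz":0,"tx":0,"ty":-0.003,"tz":0,"claw":1},{"wx":0,"wy":0,"wz":0,"tx":0,"ty":-0.008,"tz":0,"claw":1},{"wx":0,"wy":0,"wz":0,"tx":0,"ty":-0.015,"tz":0,"claw":1},{"wx":0,"wy":0,"wz":0,"tx":0,"ty":-0.022,"tz":0,"claw":1},{"wx":0,"wy":0,"wz":0,"tx":0,"ty":-0.029,"tz":0,"claw":1},{"wx":0,"wy":0,"wz":0,"tx":0,"ty":-0.036,"tz":0,"claw":1},{"wx":0,"wy":0,"wz":0,"tx":0,"ty":-0.042,"tz":0,"claw":1},{"wx":0,"wy":0,"wz":0,"tx":0,"ty":-0.046,"tz":0,"claw":1}]'
python3 -c "
from h import *
goto(.5912+.12*.172,-.0797+.12*.985,.085)"
```

```text
clock: 10.45
position: [0.6015, -0.025, 0.0853]
tool_rot: [0.076, 1.568, 3.047]
force: [5.0, -3.3, -6.5]
grip_width: 0.0213
clk 10.45 pos [ 0.6015 -0.025   0.0853] F [ 5.  -3.3 -6.5] w 0.0213
t [ 0.0003 -0.0643  0.0006] w [ 0.1   0.18 -0.01]
```

```bash
python3 -m creep '[{"wx":0,"wy":0,"wz":0,"tx":0,"ty":-0.004,"tz":0,"claw":1},{"wx":0,"wy":0,"wz":0,"tx":0,"ty":-0.01,"tz":0,"claw":1},{"wx":0,"wy":0,"wz":0,"tx":0,"ty":-0.017,"tz":0,"claw":1},{"wx":0,"wy":0,"wz":0,"tx":0,"ty":-0.024,"tz":0,"claw":1},{"wx":0,"wy":0,"wz":0,"tx":0,"ty":-0.031,"tz":0,"claw":1},{"wx":0,"wy":0,"wz":0,"tx":0,"ty":-0.038,"tz":0,"claw":1},{"wx":0,"wy":0,"wz":0,"tx":0,"ty":-0.045,"tz":0,"claw":1},{"wx":0,"wy":0,"wz":0,"tx":0,"ty":-0.05,"tz":0,"claw":1}]'
python3 -c "
from h import *
goto(.5912+.12*.172,-.0797+.12*.985,.085)"
```

```text
clock: 11.25
position: [0.6105, 0.0251, 0.0853]
tool_rot: [-0.033, 1.569, 2.938]
force: [5.8, -4.2, -7.2]
grip_width: 0.0216
clk 11.25 pos [0.6105 0.0251 0.0853] F [ 5.8 -4.2 -7.2] w 0.0216
t [ 0.0003 -0.0134  0.001 ] w [0.12 0.13 0.  ]
```

Last 13 mm, gently into the stop.

```bash
python3 -m creep '[{"wx":0,"wy":0,"wz":0,"tx":0,"ty":-0.003,"tz":0,"claw":1},{"wx":0,"wy":0,"wz":0,"tx":0,"ty":-0.006,"tz":0,"claw":1},{"wx":0,"wy":0,"wz":0,"tx":0,"ty":-0.009,"tz":0,"claw":1},{"wx":0,"wy":0,"wz":0,"tx":0,"ty":-0.012,"tz":0,"claw":1},{"wx":0,"wy":0,"wz":0,"tx":0,"ty":-0.014,"tz":0,"claw":1},{"wx":0,"wy":0,"wz":0,"tx":0,"ty":-0.016,"tz":0,"claw":1},{"wx":0,"wy":0,"wz":0,"tx":0,"ty":-0.017,"tz":0,"claw":1},{"wx":0,"wy":0,"wz":0,"tx":0,"ty":-0.017,"tz":0,"claw":1}]'
python3 -c "
from h import *
goto(.5912+.12*.172,-.0797+.12*.985,.085)"
```

```text
clock: 12.05
position: [0.6129, 0.0385, 0.0853]
tool_rot: [0.94, 1.566, -2.375]
force: [-0.5, -20.2, 0.3]
grip_width: 0.021
clk 12.05 pos [0.6129 0.0385 0.0853] F [ -0.5 -20.2   0.3] w 0.021
t [0.0003 0.0002 0.0011] w [-0.02  0.17 -0.23]
```

The carriage is against the stop at 20 N, with 120 mm of travel. I'll release with a slight outward bias, then rise.

```bash
python3 -m creep '[{"wx":0,"wy":0,"wz":0,"tx":0,"ty":-0.001,"tz":0,"claw":1},{"wx":0,"wy":0,"wz":0,"tx":0,"ty":-0.001,"tz":0,"claw":0.4},{"wx":0,"wy":0,"wz":0,"tx":0,"ty":0,"tz":0,"claw":0},{"wx":0,"wy":0,"wz":0,"tx":0,"ty":0,"tz":0,"claw":0},{"wx":0,"wy":0,"wz":0,"tx":0,"ty":0,"tz":0,"claw":0},{"wx":0,"wy":0,"wz":0,"tx":-0.03,"ty":0,"tz":0,"claw":0},{"wx":0,"wy":0,"wz":0,"tx":-0.07,"ty":0,"tz":0,"claw":0},{"wx":0,"wy":0,"wz":0,"tx":-0.11,"ty":0,"tz":0,"claw":0}]'
python3 -m creep '[{"wx":0,"wy":0,"wz":0,"tx":0,"ty":0.04,"tz":0.03,"claw":0},{"wx":0,"wy":0,"wz":0,"tx":-0.01,"ty":0.07,"tz":0.06,"claw":0},{"wx":0,"wy":0,"wz":0,"tx":-0.01,"ty":0.1,"tz":0.09,"claw":0},{"wx":0,"wy":0,"wz":0,"tx":-0.01,"ty":0.11,"tz":0.1,"claw":0},{"wx":0,"wy":0,"wz":0,"tx":-0.01,"ty":0.11,"tz":0.1,"claw":0}]'
python3 -c "
from h import *
for n in ('scene','side'):cv2.imwrite(f'pics/{n}4.png',bot.grab_frame(n))
a=cv2.imread('pics/scene4.png')[190:360,330:530];cv2.imwrite('pics/s4c.png',cv2.resize(a,None,fx=3.5,fy=3.5,interpolation=cv2.INTER_CUBIC))"
```

```text
clock: 12.85
position: [0.6129, 0.0391, 0.1964]
tool_rot: [0.816, 1.565, -2.498]
force: [1.1, -1.0, 0.7]
grip_width: 0.0854
clock: 13.35
position: [0.4945, -0.0531, 0.2078]
tool_rot: [0.877, 1.565, -2.439]
force: [0.8, 0.8, 0.1]
grip_width: 0.0852
```

View pics/s4c.png

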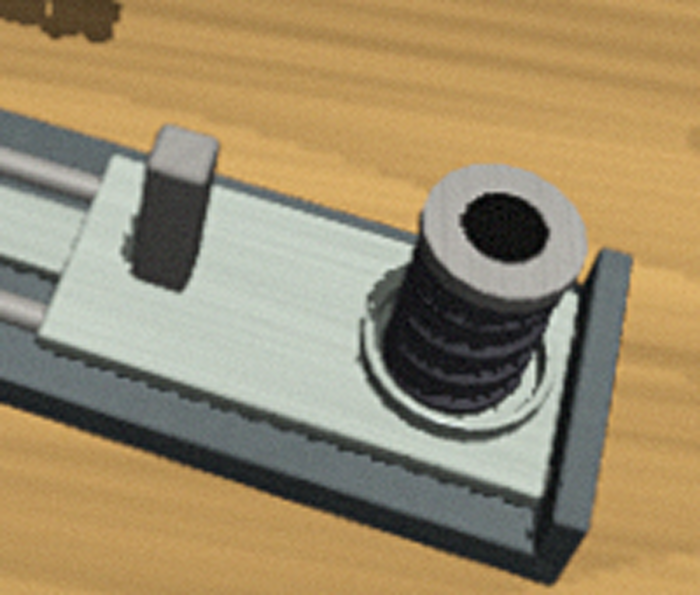

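View pics/side4.png

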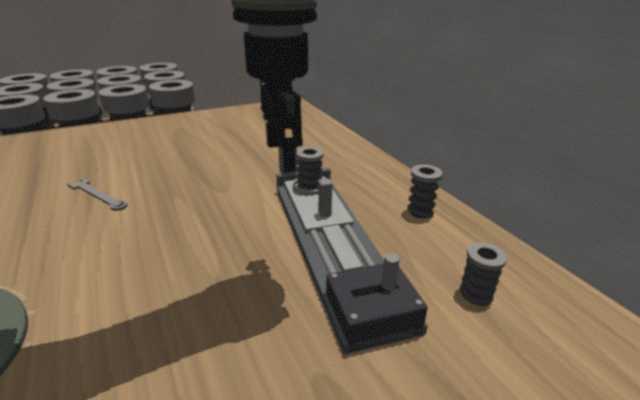

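View pics/scene4.png

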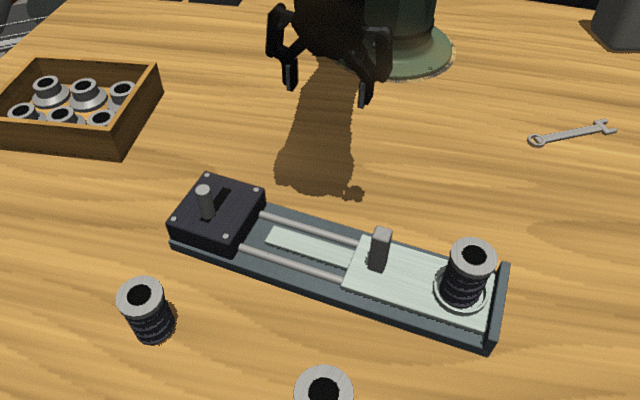

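The carriage sits against the end stop, and the screw (head at scene (474,255)) stands in the cup. One numeric check of travel and lean before I hand in.

```bash
python3 -c "
from h import *
u=np.array([.172,.985,0]);
p0=plane('scene',(290.6,206),.102);p1=plane('scene',(330+184/3.5-.4,190+152/3.5-.4),.102)
h0=plane('scene',(374,225),.112);h1=plane('scene',(330+504/3.5-.4,190+230/3.5-.4),.112)
print('post',p1-p0,(p1-p0)@u,'head',h1-h0,(h1-h0)@u, 'head-post',(h1-p1)@u,np.linalg.norm((h1-p1)[:2]))
b=plane('scene',(330+455/3.5-.4,190+350/3.5-.4),.042);print('cup rim ctr',b,h1)
print(tri(ray('scene',(473.6,255.3)),ray('side',(310,153.5))))
"
```

```text
post [0.02012101 0.11722926 0.        ] 0.11893163008238011 head [ 2.19967848e-02  1.17549708e-01 -5.55111512e-17] 0.11956990902144639 head-post 0.10833760402608412 0.1083554669117788
cup rim ctr [0.6359706  0.14503275 0.042     ] [0.63377502 0.14544024 0.112     ]
(array([0.6311399 , 0.1457302 , 0.10669771]), np.float64(0.002932483585732777))
```

Post and head both travelled about 119–120 mm. The head is about 2 mm from being directly over the cup centre, so the screw is upright. Handing in.

```bash
python3 -c "
from workcell import bot
print(bot.job_done())"
```

```text
the job is handed in; nothing more can be done
None
```

The carriage is out against the end stop with the feed screw upright in its cup, and the job was handed in at about 13.5 s of the 58 s allowed.

**What I did:**
- I gripped the post and tried the carriage. It moved about 3.5 mm, then stopped dead at 29 N, so the bolt was locking it.
- I returned the carriage to 0, then slid the knob 40 mm to the +x end of its slot.
- I gripped the post again, and the carriage slid freely with only a few newtons of resistance. I drew it out 120 mm until it pressed on the stop at 20 N, then released it and moved the arm clear.

**Last checks:**
- **Travel:** measured from the scene camera, the post moved 118.9 mm and the screw head 119.6 mm. The arm's own reading agreed with 120 mm to within a millimetre.
- **Screw:** its head was within about 2 mm of being over the cup centre. It was about 108 mm from the post, against the nominal 110 mm.
- **Disagreements:** casting rays from the scene and side cameras onto the same height gave positions up to about 11 mm apart. Triangulating the two views agreed much better, to under 1 mm for the post and knob and about 3 mm for the screw head. No check failed.

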